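# Free a sample board from the locked board tester

### The arm

A 6-joint arm with a two-finger parallel gripper is mounted at the origin on the work surface. World frame = base frame: x ahead of the robot, y to its left, z up, the work surface at z = 0. Lengths are in m, angles in rad, forces in N, time in s.
With the tool pointing down it reaches from about 0.275 to 0.825 m from the base axis. Payload 5.2 kg.
Tool frame: the origin (TCP) lies midway between the tips of the shut fingers; the grasp point (between the pads) lies ctrl.grip_depth behind it (ctrl.grip_depth is the distance from the TCP to the grasp point, in m); z points along the fingers, y is the line along which they close (so a half turn about z gives the same grasp; the last joint's range is limited). The gripper opens to 93 mm and grips with 3 to 60 N. Pads are 15 mm wide; open, the fingers measure 128 mm over their backs; the gripper's body (75 mm by 188 mm) begins 65 mm behind the grasp point.
Start: joints at [-1.503, 0.259, 1.535, -0, 1.348, -0.203], TCP at [0.147, -0.53, 0.219] pointing down, gripper open.
Joint ranges: [-3.14, 3.14], [-0.91, 2.08], [0.19, 2.58], [-1.22, 4.36], [0.22, 2.71], [-3.12, 3.12]. Speed limits (rad/s): [2.57, 2.57, 3.14, 3.14, 3.14, 3.14].

### API

Orientations are given as a unit quaternion [w, x, y, z].
In Python, from plant import ctrl gives the robot as it stands.
- The arm moves only by the tool step_arm, never from a script. Its argument "increments" is a list that holds one entry, the list of rows, each a list of 7 numbers: the opening, from 0 (shut) to 1 (fully open), then the shift along the tool's x, y, z in mm, then the turn, a rotation vector about the tool's x, y, z in degrees. A call has 1 to 8 rows; each row is the pose to reach, as a shift and turn from the pose commanded when the call began, along the tool's axes at that moment; what a row does not reach only later rows make up. A row lasts 1/10 s, in which the tool goes at most 50 mm and 8.59 degrees, less where a joint would pass 70% of its speed; a pose out of reach is approached as far as the arm can. A call with a gripper value outside its range is refused whole. The fingers move at their own pace and stop on an object; the grip force is fixed at half the most. Time passes only in rows, so rows that repeat a pose let the fingers close. It gives the time, the measured TCP pose, the force, the opening and the grip force at its end, in the units of the state.
- ctrl.read_state(): the state, without advancing time (a new reading comes with each control period).
- ctrl.capture(name): name is "side" or "top" or "wrist"; returns (picture, depth): 480x640x3 uint8, red, green, blue; 480x640 float32, m along the optical axis (not along the pixel's ray), 0 where there is no reading.
- ctrl.camera_model(name): a dict with "intrinsics" (3x3 intrinsics, pixels), "pose" (4x4, takes a point from camera to world coordinates); the wrist camera has in their place "hand_eye" (4x4, takes a point from camera to tool coordinates, whose origin is the TCP and whose axes are the flange's). Camera axes: x right, y down, z forward; pixel columns grow to the right and rows downward; lengths in m; the calibration is good to about 2 mm. The wrist camera is an equidistant fisheye: a pixel r from the principal point sees the ray r / f radians off the axis. A picture is of the moment at which its call begins: read the wrist's pose just before it. camera_model takes no time and is no camera call.
- ctrl.job_done(): hands the job in; it is judged then, once.
Trained networks look in the newest picture that a camera, given by its name, has taken for a name from the list of things; names that differ only in an ending like _2 or _b are one class to them, and where a whole thing is asked for, a point or a joint stands for the part that bears it (a point fixed in the world has none). Each returns a list of dicts, best first, with "score" (0 to 1); they miss things now and then, are a little off and sometimes report something else, mostly with a low value. They report only what shows in the picture. A call takes as long as a camera call.
- ctrl.recognise(camera, name): "rect" ([left, top, right, bottom] in pixels, round what is visible of it).
- ctrl.tip_of(camera, name): "at" ([column, row] in pixels: a listed point, or the origin of a listed thing).
The state is a dict: "t": time; "joint_pos": joint angles; "qvel": joint speeds; "joint_efforts": joint torques, N m; "tool_pos": TCP position; "tool_rot": TCP orientation; "contact_force": force on the tool from outside, world axes, zero at the start; "ft_torque": the same for the moment, N m; "finger_gap": finger opening in m; "grasp_force": force on a finger pad.
Only numpy, scipy, OpenCV 4.12 (cv2) and the standard library are available. Lean on these libraries where they do the work, as an engineer would, in place of code of your own. Each camera call takes 0.05 s, during which the arm holds its last target. There are 200 camera calls.

### The job

Unlock the board tester and take out the sample board: slide the safety catch fully aside, press the release button under it so that the clear hood springs open, then lift the board out by its round cup and set it down gently, flat and right way up, inside the open shallow tray. Leave the catch aside and the hood open, and do not disturb the paper pad, the computer mouse or the loose brass puck.

Things in the scene. Friction and masses are not known exactly. Their poses are not given: they have to be found in the camera images.
- tester: Grey box 170 (x) x 150 (y) x 50 mm high, fixed, dark grey deck on top. Origin: centre of its underside; z up, x from its front (catch, button) to its back (hood hinge). On the deck, in this frame (mm): button at (-52, -25), under the catch at the start; two rails 6 high along y at x = -75 and -29; bolt housing 10 high at (-22, 0); shut hood over x -15 to 75, y -53 to 53.
- catch (a joint): Safety catch: steel shutter that covers the release button. Slides along the tester's +y; 0 = fully over the button, 0.048 m = fully aside (end stop). Light friction (about 2 N), stays where it is left. Its cover plate is 52 (x) x 40 (y) mm, its top 21 mm above the deck; on it stands a grip fin 30 (x) x 10 (y) x 22 mm high.
- catch_grip (a point): Centre of the top of the catch's grip fin, 43 mm above the tester's deck (93 mm above the desk); moves with the catch; axes as the tester's. Pinch the fin across y (10 mm thick, 22 mm high above the cover plate) or push it sideways.
- button (a joint): Release button travel: 0 = up, 0.006 m = fully down. Spring return, about 1.5 N to start and 5 N fully down. Held near the bottom it draws the bolt and the hood springs open; it may then be let go at once.
- button_top (a point): Centre of the top face of the release button: a light grey round button in a black collar 22 mm across, 16 mm above the deck (66 mm above the desk), under the catch's cover plate at the start (2 mm gap). Axes as the tester's. Nothing within 28 mm of its axis stands higher than 10 mm above the deck once the catch is aside.
- hood (a joint): Clear hood with an aluminium frame, 90 (x) x 106 (y) x 32 mm high on the deck, hinged along y at its far (+x) lower edge, 75 mm behind the tester's centre. 0 = shut and latched, 2.2 rad = fully open, leaning back away from the robot. A weak damped spring opens it by itself in about 2 s once the button is pressed; it stays open. While latched it cannot be lifted.
- board: Loose sample board, 70 g or so, lying on the tester's deck under the hood: green plate 50 (x) x 64 (y) x 4 mm with an upright brass cup in its centre, 24 mm diameter and 18 mm high (its top 22 mm above the board's underside). Origin: centre of its underside; z up. Grasp it by the cup from above.
- tray: Open shallow grey plastic tray, fixed: 120 (x) x 150 (y) mm outside, 22 mm high, walls and floor 4 mm thick. Origin: centre of its underside. It stands to the left or the right of the tester.
- pad: Bystander: fixed paper pad 100 (x) x 140 (y) x 10 mm on the tester's other side. Origin: centre of its underside.
- mouse: Bystander: loose computer mouse, 106 (x) x 58 (y) x 31 mm. Origin: centre of its underside.
- puck: Bystander: loose brass puck, 34 mm diameter, 16 mm high, alone on the desk. Origin: centre of its underside.

How it is judged:
By the outcome, as a careful person would: the job done as asked, in the order asked, and still so for the second after the job is handed in, with the robot touching nothing.
It also fails if it takes over 62 s, if anything falls off the work surface, if the arm or the gripper's body presses on something with over 40 N, if the wrist force passes 120 N, or if a joint passes its speed limit or range.

## Working session

There is one attempt and no reset: what is moved stays moved. The work goes in short steps, Python scripts to look and compute and a tool call to move; the robot and the scene stay as the last step left them, time stands still between calls to the robot, and variables do not carry over. Pictures are saved under pics/ and viewed, at most 10 in all, crops included, and the job is handed in when it is done.

Besides the shell and the picture viewer there is one more tool, called after "Emit:" as name(argument=value, ...) on one line, values as JSON. step_arm: Moves the arm, as the interface text tells. Its arguments: {"type":"object","properties":{"increments":{"type":"array","items":{"type":"array","items":{"type":"array","items":{"type":"number"}}}}},"required":["increments"]}

```bash
mkdir -p pics; cat > h.py <<'E'
import numpy as np, cv2
from scipy.spatial.transform import Rotation as R
from plant import ctrl
def ray(cam,px,st=None):
    m=ctrl.camera_model(cam);K=np.array(m['intrinsics'])
    x=(px[0]-K[0,2])/K[0,0];y=(px[1]-K[1,2])/K[1,1]
    if cam=='wrist':
        r=np.hypot(x,y);d=np.array([0,0,1.]) if r<1e-9 else np.array([np.sin(r)*x/r,np.sin(r)*y/r,np.cos(r)])
        q=np.array(st['tool_rot']);T=np.eye(4);T[:3,:3]=R.from_quat(q[[1,2,3,0]]).as_matrix();T[:3,3]=st['tool_pos']
        P=T@np.array(m['hand_eye'])
    else: d=np.array([x,y,1.]);P=np.array(m['pose'])
    return P[:3,3],P[:3,:3]@d
def tri(rays):
    A=np.zeros((3,3));b=np.zeros(3)
    for o,d in rays:
        d=d/np.linalg.norm(d);M=np.eye(3)-np.outer(d,d);A+=M;b+=M@o
    p=np.linalg.solve(A,b)
    return p,[np.linalg.norm(np.cross(p-o,d/np.linalg.norm(d))) for o,d in rays]
def atz(o,d,z): return o+d*(z-o[2])/d[2]
def dep(depth,cam,px):
    u,v=int(round(px[0])),int(round(px[1]));w=depth[max(v-2,0):v+3,max(u-2,0):u+3];w=w[w>0]
    if len(w)==0:return None
    o,d=ray(cam,px);return o+d*np.median(w)
def save(n,im): cv2.imwrite('pics/'+n+'.png',im[:,:,::-1])
E
python3 - <<'E'
from h import *
np.set_printoptions(precision=4,suppress=True)
s=ctrl.read_state();print(s['t'],s['tool_pos'],s['tool_rot'],s['finger_gap'],ctrl.grip_depth)
ims=[]
D={}
for c in('side','top'):
    im,D[c]=ctrl.capture(c);ims.append(im);save(c+'0',im)
s=ctrl.read_state();im,_=ctrl.capture('wrist');save('wrist0',im)
for n in['tester','catch_grip','button_top','board','tray','pad','mouse','puck','hood','catch']:
    rr=[]
    for c in('side','top','wrist'):
        try:
            r=ctrl.tip_of(c,n) if n not in('hood','catch') else []
            q=ctrl.recognise(c,n)
        except Exception as e: print(n,c,e);continue
        print(n,c,[(np.round(x['at'],1),round(x['score'],2)) for x in r[:2]],[(np.round(x['rect']),round(x['score'],2)) for x in q[:1]], dep(D[c],c,r[0]['at']) if r and c!='wrist' else '')
        if r and r[0]['score']>.3: rr.append(ray(c,r[0]['at'],s))
    if len(rr)>1: print('  TRI',*tri(rr))
print(ctrl.read_state()['t'])
E
```

```text
0.0 [ 0.1471 -0.5294  0.2178] [-0.0009  0.9908  0.135   0.0001] 0.09255287294845035 0.0188
tester side [(array([318.5, 262.4]), 0.63)] [(array([263., 210., 373., 297.]), 0.72)] [0.5723 0.0321 0.0577]
tester top [(array([326.6, 241.9]), 0.73)] [(array([287., 195., 369., 289.]), 0.79)] [ 0.5767 -0.0171  0.084 ]
tester wrist [] [] 
  TRI [ 0.5835 -0.0186  0.0065] [np.float64(0.0021855794349604613), np.float64(0.002185579434960389)]
catch_grip side [(array([349.9, 222.3]), 0.86)] [(array([334., 222., 368., 247.]), 0.89)] [ 0.5537 -0.1527  0.0002]
catch_grip top [(array([338.3, 269.3]), 0.9)] [(array([325., 253., 351., 283.]), 0.8)] [ 0.5311 -0.0384  0.0789]
catch_grip wrist [] [] 
  TRI [ 0.5316 -0.0372  0.1005] [np.float64(0.0005349557346402178), np.float64(0.0005349557346400725)]
button_top side [(array([348.1, 224. ]), 0.32)] [] [ 0.536  -0.041   0.0925]
button_top top [] [(array([117., 264., 205., 331.]), 0.34)] 
button_top wrist [] [] 
board side [] [] 
board top [] [] 
board wrist [] [] 
tray side [(array([387.9, 182.7]), 0.62), (array([350. , 224.8]), 0.16)] [(array([348., 154., 4
[... 869 characters left out ...]
.0119] [np.float64(0.0007303903889177124), np.float64(0.0007303903889175988)]
puck side [(array([215. , 371.6]), 0.79)] [(array([202., 356., 224., 384.]), 0.66)] [0.6795 0.2607 0.0149]
puck top [(array([161.9, 297.6]), 0.55), (array([183.6, 183. ]), 0.52)] [(array([173., 173., 195., 189.]), 0.73)] [0.4698 0.2798 0.0108]
puck wrist [] [] 
  TRI [0.5576 0.2867 0.1136] [np.float64(0.0899384825897511), np.float64(0.08993848258975101)]
hood side [] [(array([271., 210., 335., 265.]), 0.73)] 
hood top [] [(array([298., 195., 361., 250.]), 0.64)] 
hood wrist [] [] 
catch side [] [(array([335., 222., 370., 248.]), 0.78)] 
catch top [] [(array([329., 255., 352., 284.]), 0.76)] 
catch wrist [] [] 
2.85
```

View pics/top0.png

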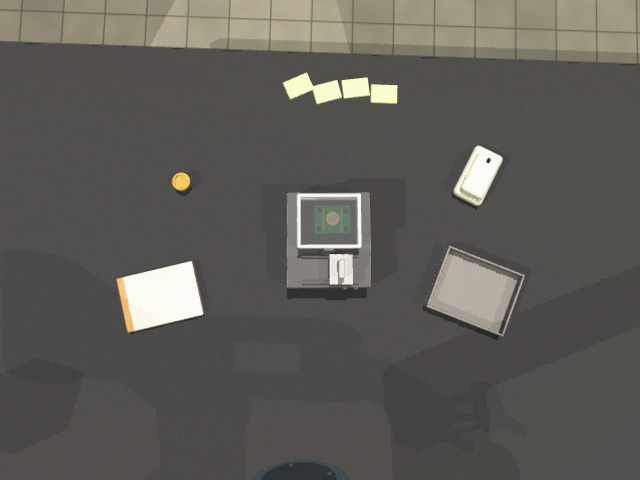

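View pics/side0.png

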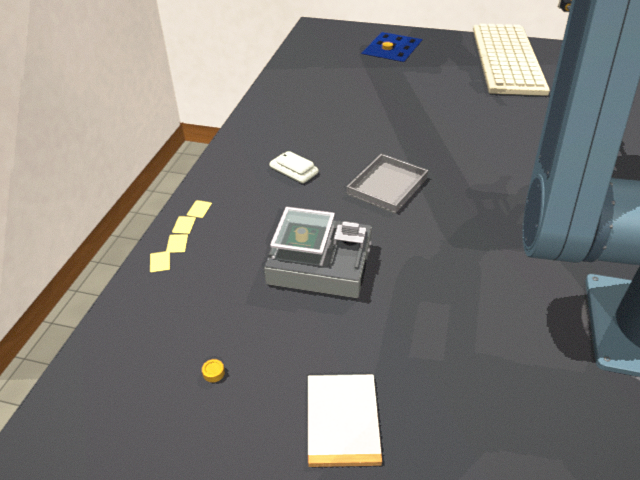

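The top view shows the tester around pixel (328,241), nearly square to the axes. The catch fin is at (340,268) and the cup under the hood at (332,218). The tray lies to the right at (475,291), turned about 20°, with the mouse at (478,176), the puck at (181,182) and the pad at (160,297). The side view agrees. It also shows a decoy puck on a blue card far off at (388,45).

Next I'll measure the yaws from depth before the arm gets in the way.

```bash
python3 - <<'E'
from h import *
np.set_printoptions(precision=4,suppress=True)
im,D=ctrl.capture('top')
m=ctrl.camera_model('top');K=np.array(m['intrinsics']);P=np.array(m['pose'])
v,u=np.mgrid[:480,:640]
X=np.stack([(u-K[0,2])/K[0,0]*D,(v-K[1,2])/K[1,1]*D,D],-1)@P[:3,:3].T+P[:3,3]
print('cam',P[:3,3],'desk z',np.median(X[400:440,200:230,2]))
def reg(n,x0,x1,y0,y1,z0,z1):
    k=(D>0)&(X[...,0]>x0)&(X[...,0]<x1)&(X[...,1]>y0)&(X[...,1]<y1)&(X[...,2]>z0)&(X[...,2]<z1)
    p=X[k];c,s,a=cv2.minAreaRect((p[:,:2]*1000).astype(np.float32));print(n,len(p),np.round(c),np.round(s),round(a,1),'zmed',np.median(p[:,2]))
reg('tester deck',.45,.7,-.13,.1,.035,.2)
reg('tester deckonly',.45,.7,-.13,.1,.042,.058)
reg('catch',.48,.575,-.09,.05,.062,.2)
reg('hood',.58,.7,-.13,.1,.062,.2)
reg('tray wall',.4,.6,-.4,-.18,.011,.05)
reg('mouse',.62,.8,-.4,-.2,.008,.08)
reg('puck',.6,.8,.2,.35,.006,.08)
reg('pad',.38,.58,.18,.4,.005,.08)
E
```

```text
cam [0.532  0.0014 0.8333] desk z 0.0002952827272880709
tester deck 7989 [583. -22.] [172. 149.] 1.7 zmed 0.07003466246131762
tester deckonly 3772 [584. -22.] [170. 149.] 1.7 zmed 0.050205103853942445
catch 980 [541. -22.] [107.  68.] 90.0 zmed 0.07265187295255354
hood 2934 [620. -20.] [ 81. 106.] 1.8 zmed 0.0836004254537645
tray wall 902 [ 500. -294.] [152. 120.] 70.2 zmed 0.020893114183435257
mouse 1691 [ 715. -300.] [ 58. 104.] 64.8 zmed 0.028850850959205032
puck 282 [690. 266.] [58. 32.] 70.6 zmed 0.015266067399194505
pad 4254 [490. 296.] [163. 194.] 1.1 zmed 0.010529751282718214
```

Emit:
step_arm(increments=[[[1,52,-48,-10,0,0,2],[1,104,-96,-20,0,0,4],[1,156,-143,-30,0,0,6],[1,208,-191,-40,0,0,8],[1,260,-239,-50,0,0,10],[1,312,-287,-60,0,0,12],[1,364,-334,-70,0,0,14],[1,417,-382,-80,0,0,15.5]]])

```text
t: 3.7
tool_pos: [0.3573, -0.1921, 0.2754]
tool_rot: [0.0, 1.0, -0.001, 0.0]
contact_force: [0.9, -0.7, 0.0]
finger_gap: 0.0926
grasp_force: 0.0
```

Emit:
step_arm(increments=[[[1,30,-45,0,0,0,0],[1,60,-95,0,0,0,-1],[1,90,-140,0,0,0,-1.7],[1,105,-150,0,0,0,-1.7],[1,105,-150,0,0,0,-1.7]]])

```text
t: 4.2
tool_pos: [0.4635, -0.0408, 0.2747]
tool_rot: [-0.0, 1.0, 0.018, 0.001]
contact_force: [-0.3, 0.7, 1.2]
finger_gap: 0.0933
grasp_force: 0.0
```

```bash
cat > look.py <<'E'
from h import *
import sys
np.set_printoptions(precision=4,suppress=True)
def look(tag,names,T=(584,-22,1.7),cams=('wrist','side','top')):
    s=ctrl.read_state();print(s['t'],s['tool_pos'],s['tool_rot'],s['finger_gap'])
    D={}
    for c in cams:
        if c=='wrist': s=ctrl.read_state()
        im,D[c]=ctrl.capture(c);save(tag+c,im)
    for n in names:
        rr=[]
        for c in cams:
            r=ctrl.tip_of(c,n)
            if not r: print(n,c,'-');continue
            ry=ray(c,r[0]['at'],s);rr.append(ry)
            zs={'catch_grip':.093,'button_top':.066,'board':.05,'tray':0}.get(n,0)
            print(n,c,np.round(r[0]['at']),round(r[0]['score'],2),'atz',atz(*ry,zs))
        if len(rr)>1: print('   TRI',*tri(rr))
E
python3 - <<'E'
from look import *
print(np.array(ctrl.camera_model('wrist')['hand_eye']))
look('a',['catch_grip','tester','board','tray'])
E
```

```text
[[ 0.0008 -0.9652 -0.2616  0.0724]
 [ 1.      0.0007  0.0005  0.0002]
 [-0.0003 -0.2616  0.9652 -0.1664]
 [ 0.      0.      0.      1.    ]]
4.2 [ 0.4635 -0.0408  0.2747] [-0.0005  0.9998  0.0175  0.0006] 0.09332267715151628
catch_grip wrist [316. 146.] 0.73 atz [ 0.5311 -0.042   0.093 ]
catch_grip side [350. 224.] 0.93 atz [ 0.5334 -0.0404  0.093 ]
catch_grip top [339. 268.] 0.56 atz [ 0.5331 -0.0391  0.093 ]
   TRI [ 0.5325 -0.0405  0.093 ] [np.float64(0.002062897017008614), np.float64(0.0008406884181611622), np.float64(0.0014968573510684272)]
tester wrist [297. 105.] 0.92 atz [ 0.5773 -0.019   0.    ]
tester side [319. 265.] 0.96 atz [ 0.5844 -0.0179  0.    ]
tester top [329. 245.] 0.71 atz [ 0.5766 -0.0235  0.    ]
   TRI [ 0.5797 -0.0206 -0.0019] [np.float64(0.002785224609313829), np.float64(0.005306899491513227), np.float64(0.004187533101455956)]
board wrist [508. 183.] 0.62 atz [ 0.505  -0.2669  0.05  ]
board side -
board top -
tray wrist [508. 183.] 0.55 atz [ 0.5016 -0.296   0.    ]
tray side [388. 184.] 0.59 atz [ 0.4989 -0.3015  0.    ]
tray top [470. 291.] 0.78 atz [ 0.4981 -0.2899  0.    ]
   TRI [ 0.4995 -0.2883  0.0099] [np.float64(0.0034050666618788672), np.float64(0.0019896187507039385), np.float64(0.002007309286661288)]
```

View pics/awrist.png

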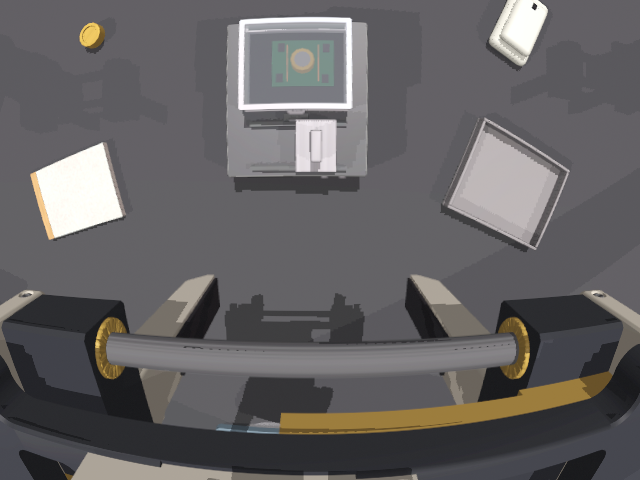

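Emit:
step_arm(increments=[[[0.5,35,1,40,0,0,0.3],[0.5,69,2,70,0,0,0.3],[0.5,69,2,115,0,0,0.3],[0.5,69,2,150,0,0,0.3],[0.5,69,2,170,0,0,0.3],[0.5,69,2,170,0,0,0.3]]])

```text
t: 5.55
tool_pos: [0.5282, -0.043, 0.1014]
tool_rot: [-0.001, 1.0, 0.012, -0.003]
contact_force: [-0.7, 0.0, -0.4]
finger_gap: 0.0496
grasp_force: 0.0
```

```bash
python3 - <<'E'
from look import *
look('b',['catch_grip'])
E
```

```text
5.55 [ 0.5282 -0.043   0.1014] [-0.001   0.9999  0.0124 -0.0034] 0.049619304321404
catch_grip wrist [311. 280.] 0.66 atz [ 0.5316 -0.0428  0.093 ]
catch_grip side [350. 222.] 0.6 atz [ 0.5339 -0.0454  0.093 ]
catch_grip top -
   TRI [ 0.533  -0.0426  0.0957] [np.float64(0.00035697162372611165), np.float64(0.0003569716237260718)]
```

View pics/bwrist.png

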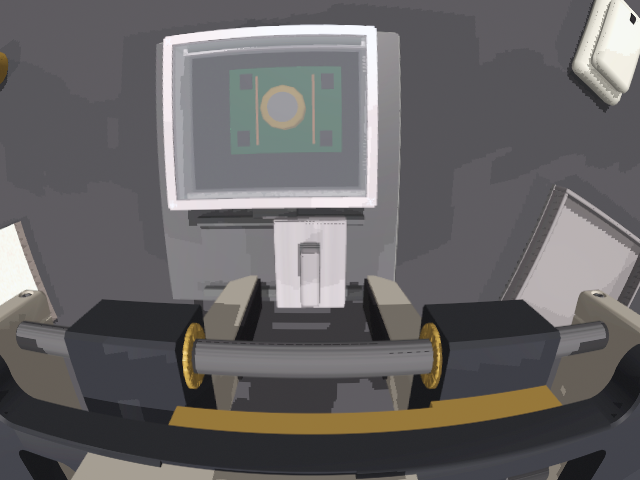

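The fin, at pixel (310,275), is centred between the fingers. I'll lower the tool and pinch.

Emit:
step_arm(increments=[[[0.5,3,0,12,0,0,0],[0.5,3,0,24,0,0,0],[0,3,0,24,0,0,0],[0,3,0,24,0,0,0],[0,3,0,24,0,0,0],[0,3,0,24,0,0,0]]])

```text
t: 6.45
tool_pos: [0.5339, -0.0438, 0.081]
tool_rot: [0.0, 1.0, 0.012, 0.0]
contact_force: [-0.0, 0.0, 1.5]
finger_gap: 0.0193
grasp_force: 0.0
```

Emit:
step_arm(increments=[[[0,0,0,0,0,0,0],[0,0,0,0,0,0,0],[0,0,0,0,0,0,0]]])

```text
t: 6.75
tool_pos: [0.5339, -0.0435, 0.081]
tool_rot: [-0.0, 1.0, 0.012, 0.0]
contact_force: [0.8, 1.4, 1.5]
finger_gap: 0.0098
grasp_force: 30.0
```

Emit:
step_arm(increments=[[[0,0,-10,0,0,0,0],[0,0,-20,0,0,0,0],[0,0,-30,0,0,0,0],[0,0,-40,0,0,0,0],[0,0,-46,0,0,0,0],[0,0,-50,0,0,0,0],[0,0,-50,0,0,0,0]]])

```text
t: 7.45
tool_pos: [0.5324, 0.0021, 0.081]
tool_rot: [0.004, 1.0, 0.014, -0.0]
contact_force: [-3.6, -20.1, 3.8]
finger_gap: 0.0096
grasp_force: 30.0
```

Emit:
step_arm(increments=[[[0.4,0,0,0,0,0,0],[0.4,0,0,0,0,0,0],[0.4,0,0,0,0,0,0],[0.4,0,0,-25,0,0,0],[0.3,-20,20,-60,0,0,0],[0,-55,48,-90,0,0,0],[0,-55,48,-90,0,0,0]]])

```text
t: 8.15
tool_pos: [0.4782, -0.0443, 0.1738]
tool_rot: [0.001, 1.0, 0.012, 0.002]
contact_force: [0.7, 0.4, -0.2]
finger_gap: 0.0177
grasp_force: 0.0
```

```bash
python3 - <<'E'
from look import *
look('c',['catch_grip','button_top'])
E
```

```text
8.15 [ 0.4782 -0.0443  0.1738] [0.0008 0.9999 0.0119 0.002 ] 0.017711324140764033
catch_grip wrist [242. 171.] 0.92 atz [0.5296 0.0036 0.093 ]
catch_grip side [346. 239.] 0.95 atz [0.5315 0.0001 0.093 ]
catch_grip top [313. 267.] 0.75 atz [0.5331 0.0052 0.093 ]
   TRI [0.5313 0.004  0.0964] [np.float64(0.001697422914105049), np.float64(0.0005285452845957263), np.float64(0.002199628417797444)]
button_top wrist [316. 168.] 0.56 atz [ 0.5305 -0.0461  0.066 ]
button_top side [350. 234.] 0.6 atz [ 0.5319 -0.0441  0.066 ]
button_top top [342. 270.] 0.37 atz [ 0.5295 -0.0464  0.066 ]
   TRI [ 0.5307 -0.0461  0.0645] [np.float64(0.00030497438947746825), np.float64(0.001530843842729511), np.float64(0.0012463305008987766)]
```

View pics/cwrist.png

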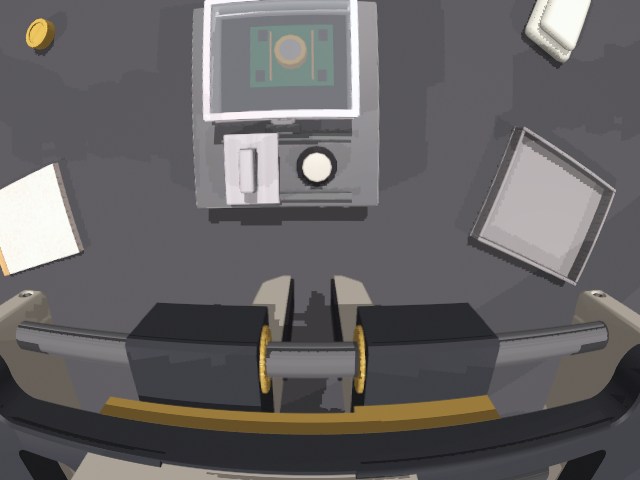

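The picture shows the catch aside (fin at (247,171)) and the white button exposed at (317,167), with measured heights that fit. Next I'll move over the button with the fingers shut.

Emit:
step_arm(increments=[[[0,26,1.5,10,0,0,0],[0,53,3,30,0,0,0],[0,53,3,65,0,0,0],[0,53,3,90,0,0,0],[0,53,3,95,0,0,0],[0,53,3,95,0,0,0],[0,53,3,95,0,0,0]]])

```text
t: 9.3
tool_pos: [0.5326, -0.0449, 0.0768]
tool_rot: [0.0, 1.0, 0.012, 0.001]
contact_force: [-0.1, -0.3, -0.3]
finger_gap: 0.0002
grasp_force: 0.0
```

Emit:
step_arm(increments=[[[0,-1,1,6,0,0,0],[0,-1,1,11,0,0,0],[0,-1,1,14,0,0,0],[0,-1,1,16,0,0,0],[0,-1,1,17,0,0,0],[0,-1,1,17,0,0,0]]])

```text
t: 9.9
tool_pos: [0.5315, -0.0461, 0.0602]
tool_rot: [0.0, 1.0, 0.012, 0.001]
contact_force: [-1.2, -0.4, 10.8]
finger_gap: 0.0005
grasp_force: 5.7
```

Emit:
step_arm(increments=[[[0,0,0,0,0,0,0],[0,0,0,0,0,0,0],[0,0,0,-20,0,0,0],[0,-10,0,-65,0,0,0],[0.6,-30,-8,-110,0,0,0],[0.6,-40,-16,-155,0,0,0],[0.6,-40,-16,-180,0,0,0],[0.6,-40,-16,-180,0,0,0]]])

```text
t: 10.7
tool_pos: [0.492, -0.031, 0.2429]
tool_rot: [0.001, 1.0, 0.013, 0.004]
contact_force: [0.5, -0.1, -0.6]
finger_gap: 0.0275
grasp_force: 0.0
```

Emit:
step_arm(increments=[[[0.6,0,0,0,0,0,0],[0.6,0,0,0,0,0,0],[0.6,0,0,0,0,0,0],[0.6,0,0,0,0,0,0],[0.6,0,0,0,0,0,0],[0.6,0,0,0,0,0,0],[0.6,0,0,0,0,0,0],[0.6,0,0,0,0,0,0]]])

```text
t: 11.5
tool_pos: [0.4903, -0.0308, 0.2387]
tool_rot: [0.0, 1.0, 0.012, 0.0]
contact_force: [-0.1, 0.9, -0.7]
finger_gap: 0.0556
grasp_force: 0.0
```

```bash
python3 - <<'E'
from look import *
look('d',['board','catch_grip','hood','tray'])
E
```

```text
11.5 [ 0.4903 -0.0308  0.2387] [0.     0.9999 0.0124 0.    ] 0.05562341421406466
board wrist [311.  82.] 0.76 atz [ 0.6184 -0.0267  0.05  ]
board side [306. 240.] 0.61 atz [ 0.6105 -0.0266  0.05  ]
board top [333. 218.] 0.97 atz [ 0.6215 -0.0276  0.05  ]
   TRI [ 0.6171 -0.0277  0.0488] [np.float64(0.0017591868972789196), np.float64(0.006086942764197556), np.float64(0.004540691077790062)]
catch_grip wrist [274. 180.] 0.68 atz [0.5288 0.0019 0.093 ]
catch_grip side [345. 241.] 0.72 atz [0.5318 0.0052 0.093 ]
catch_grip top [310. 268.] 0.48 atz [0.5327 0.0103 0.093 ]
   TRI [0.531  0.0061 0.0937] [np.float64(0.004760827927778462), np.float64(0.0005922491139461364), np.float64(0.004529583196669653)]Traceback (most recent call last):
  File "<stdin>", line 2, in <module>
  File "look.py", line 13, in look
    r=ctrl.tip_of(c,n)
ValueError: it knows: board, button_top, catch_grip, mouse, pad, puck, tester, tray
```

View pics/dwrist.png

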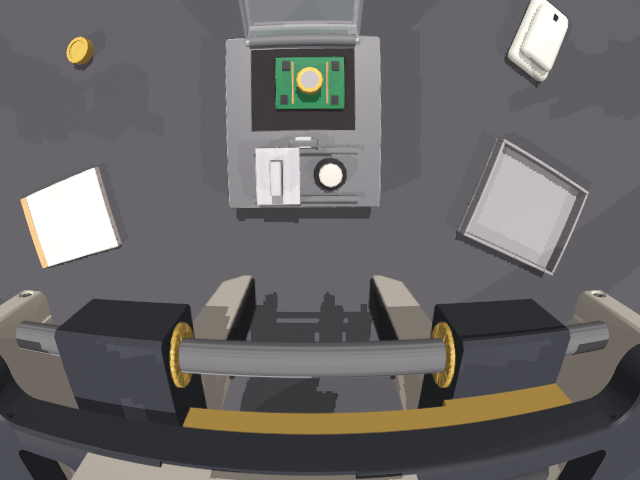

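The hood stands open, leaning back, with the button clear at (331,175), the catch aside at (276,178), and the cup at (310,80) on the deck. Next I'll measure the cup from three views.

```bash
python3 - <<'E'
from look import *
s=ctrl.read_state()
rr=[]
for c in('wrist','side','top'):
    if c=='wrist': s=ctrl.read_state()
    im,D=ctrl.capture(c)
    b=ctrl.recognise(c,'board');
    if not b: print(c,'none');continue
    l,t,r,bt=[int(v) for v in b[0]['rect']]
    print(c,b[0])
    hsv=cv2.cvtColor(im,cv2.COLOR_RGB2HSV)
    m=np.zeros(im.shape[:2],bool);m[t-12:bt+5,l-4:r+5]=1
    g=m&(hsv[...,0]>45)&(hsv[...,0]<90)&(hsv[...,1]>90)
    y=m&(hsv[...,0]>12)&(hsv[...,0]<32)&(hsv[...,1]>110)&(hsv[...,2]>90)
    n,lab,st,ce=cv2.connectedComponentsWithStats(y.astype(np.uint8));k=1+np.argmax(st[1:,4])
    v,u=np.nonzero(lab==k);e=cv2.fitEllipse(cv2.convexHull(np.c_[u,v].astype(np.int32)))
    print(c,'ring',e,st[k],'at .072',atz(*ray(c,e[0],s),.072));rr.append(ray(c,e[0],s))
    v,u=np.nonzero(g)
    if len(u)>20:
        z=np.array([atz(*ray(c,q,s),.054)[:2] for q in np.c_[u,v]])
        print('  board rect',cv2.minAreaRect((z*1000).astype(np.float32)))
    if c!='wrist':
        w=D[int(e[0][1])-6:int(e[0][1])+7,int(e[0][0])-6:int(e[0][0])+7];w=w[w>0]
        o,d=ray(c,e[0]);print('  depth z',(o+d*w.min())[2],(o+d*np.median(w)))
print(*tri(rr)); print(*tri([rr[0],rr[2]]))
for c in('side',):print(ctrl.recognise(c,'hood')[:1])
E
```

```text
wrist {'rect': [275.9, 56.0, 347.0, 109.4], 'score': 0.66}
wrist ring ((309.10357666015625, 80.19703674316406), (26.561189651489258, 27.306703567504883), 1.11415433883667) [296  67  27  28 307] at .072 [ 0.6169 -0.0253  0.072 ]
  board rect ((617.7510375976562, -25.51262664794922), (50.420719146728516, 64.3198471069336), 1.5700715780258179)
side {'rect': [287.5, 226.2, 317.4, 255.1], 'score': 0.66}
side ring ((301.923095703125, 233.68312072753906), (15.637032508850098, 17.119226455688477), 84.30097198486328) [294 226  18  16 146] at .072 [ 0.616  -0.0184  0.072 ]
  board rect ((619.007568359375, -24.772308349609375), (52.54515838623047, 68.27781677246094), 2.007746696472168)
  depth z 0.07524568965710976 [ 0.6171 -0.0222  0.0685]
top {'rect': [313.6, 203.3, 351.8, 235.1], 'score': 0.59}
top ring ((332.2467956542969, 218.12449645996094), (13.71196460723877, 13.894283294677734), 131.5127410888672) [326 212  14  14  89] at .072 [ 0.6188 -0.026   0.072 ]
  board rect ((618.445068359375, -26.342304229736328), (51.48119354248047, 63.70980453491211), 1.7467135190963745)
  depth z 0.07558145475914535 [ 0.6187 -0.026   0.0722]
[ 0.6186 -0.0258  0.0652] [np.float64(0.0007740226827964874), np.float64(0.0003834589189272033), np.float64(0.0010424569411297867)]
[ 0.6196 -0.0258  0.0594] [np.float64(0.0008763769058032309), np.float64(0.000876376905803181)]
[{'rect': [225.4, 190.6, 285.2, 264.4], 'score': 0.97}]
```

Emit:
step_arm(increments=[[[0.6,45,-1,5,0,0,0],[0.6,90,-2,15,0,0,0],[0.6,128,-2,40,0,0,0],[0.6,128,-2,85,0,0,0],[0.6,128,-2,125,0,0,0],[0.6,128,-2,150,0,0,0],[0.6,128,-2,150,0,0,0],[0.6,128,-2,150,0,0,0]]])

```text
t: 13.1
tool_pos: [0.6185, -0.0256, 0.089]
tool_rot: [-0.0, 1.0, 0.012, -0.0]
contact_force: [0.5, -0.5, 0.7]
finger_gap: 0.0561
grasp_force: 0.0
```

```bash
python3 - <<'E'
from look import *
s=ctrl.read_state();im,_=ctrl.capture('wrist');save('e',im);b=ctrl.recognise('wrist','board')
print(s['tool_pos'],s['tool_rot'],s['finger_gap'],b[:1])
hsv=cv2.cvtColor(im,cv2.COLOR_RGB2HSV);y=((hsv[...,0]>12)&(hsv[...,0]<32)&(hsv[...,1]>110)&(hsv[...,2]>90)).astype(np.uint8)
y[:,:240]=0;y[:,400:]=0;y[310:]=0
n,lab,st,ce=cv2.connectedComponentsWithStats(y);k=1+np.argmax(st[1:,4]);v,u=np.nonzero(lab==k)
e=cv2.fitEllipse(cv2.convexHull(np.c_[u,v].astype(np.int32)));print(e,st[k],atz(*ray('wrist',e[0],s),.072))
E
```

```text
[ 0.6185 -0.0256  0.089 ] [-0.0001  0.9999  0.0123 -0.0001] 0.056126358062020903 [{'rect': [252.6, 224.1, 368.4, 308.8], 'score': 0.9}]
((311.09747314453125, 275.8564453125), (44.54067611694336, 49.90083694458008), 2.5422606468200684) [ 289  251   45   50 1045] [ 0.6208 -0.0254  0.072 ]
```

View pics/e.png

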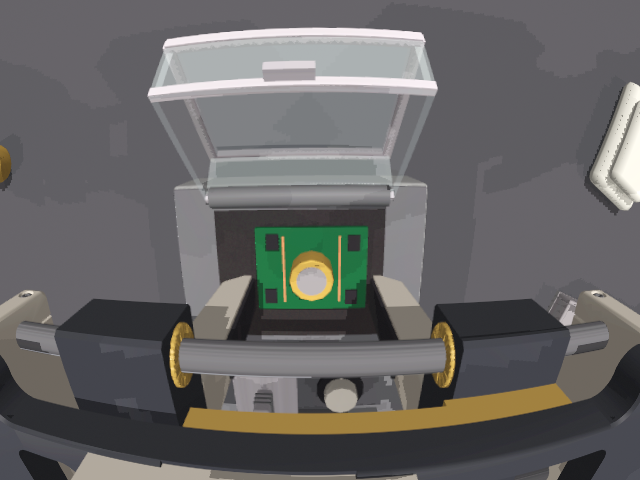

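The cup rim at (312,281) is centred between the fingers and the hood is well clear. I'll lower and grip.

Emit:
step_arm(increments=[[[0.6,0,0,15,0,0,0],[0.6,0,0,26,0,0,0],[0.6,0,0,31,0,0,0],[0,0,0,31,0,0,0],[0,0,0,31,0,0,0],[0,0,0,31,0,0,0],[0,0,0,31,0,0,0],[0,0,0,31,0,0,0]]])

```text
t: 14.0
tool_pos: [0.6185, -0.0256, 0.0581]
tool_rot: [0.0, 1.0, 0.012, 0.0]
contact_force: [-0.4, -0.2, 1.6]
finger_gap: 0.0232
grasp_force: 30.0
```

Emit:
step_arm(increments=[[[0,0,0,0,0,0,0],[0,0,0,0,0,0,0]]])

```text
t: 14.2
tool_pos: [0.6185, -0.0256, 0.0581]
tool_rot: [0.0, 1.0, 0.012, 0.0]
contact_force: [0.1, -0.1, 2.9]
finger_gap: 0.023
grasp_force: 30.0
```

Emit:
step_arm(increments=[[[0,0,0,-10,0,0,0],[0,0,0,-30,0,0,0],[0,0,0,-55,0,0,0],[0,0,0,-80,0,0,0],[0,0,0,-100,0,0,0],[0,0,0,-110,0,0,0],[0,0,0,-110,0,0,0]]])

```text
t: 14.9
tool_pos: [0.6191, -0.0258, 0.1695]
tool_rot: [0.0, 1.0, 0.012, 0.002]
contact_force: [0.5, -0.7, -0.9]
finger_gap: 0.0232
grasp_force: 30.0
```

Emit:
step_arm(increments=[[[0,-10,22,0,0,0,2],[0,-28,60,0,0,0,5],[0,-47,98,0,0,0,8],[0,-66,138,0,0,0,11.5],[0,-85,178,0,0,0,15],[0,-104,218,0,0,0,18],[0,-118,249,0,0,0,20.5],[0,-125,263,0,0,0,21.4]]])

```text
t: 15.7
tool_pos: [0.4978, -0.2939, 0.1662]
tool_rot: [-0.0, 0.984, -0.176, -0.001]
contact_force: [0.8, 0.4, -0.3]
finger_gap: 0.0233
grasp_force: 30.0
```

Emit:
step_arm(increments=[[[0,0,0,0,0,0,0],[0,0,0,0,0,0,0],[0,0,0,0,0,0,0]]])

```text
t: 16.0
tool_pos: [0.5003, -0.2899, 0.1674]
tool_rot: [-0.001, 0.985, -0.172, -0.0]
contact_force: [0.0, 0.1, -0.8]
finger_gap: 0.0231
grasp_force: 30.0
```

```bash
python3 - <<'E'
from look import *
look('f',['board','tray'])
E
```

```text
16.0 [ 0.5003 -0.2899  0.1674] [-0.0005  0.985  -0.1725 -0.0002] 0.02308609977836074
board wrist [312. 290.] 0.82 atz [ 0.4547 -0.274   0.05  ]
board side [393. 124.] 0.72 atz [ 0.5174 -0.472   0.05  ]
board top [504. 293.] 0.39 atz [ 0.4979 -0.3336  0.05  ]
   TRI [ 0.4996 -0.2888  0.1582] [np.float64(0.0016736668574765451), np.float64(0.0016483756126732497), np.float64(0.0032550899906586077)]
tray wrist [320. 219.] 0.62 atz [ 0.4982 -0.2973  0.    ]
tray side [394. 122.] 0.68 atz [ 0.525  -0.5643  0.    ]
tray top [472. 292.] 0.96 atz [ 0.496  -0.2948  0.    ]
   TRI [ 0.5085 -0.282   0.1428] [np.float64(0.02977726784885903), np.float64(0.02339979368829321), np.float64(0.03638656236081221)]
```

View pics/fwrist.png

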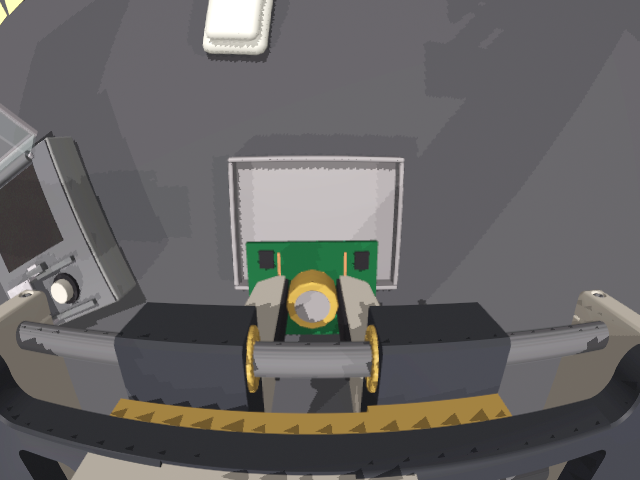

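The board is gripped level, with the cup at (313,303). The tray is square to the tool, at columns 230–403. Next I'll lower towards the tray floor, which the board should meet at TCP z ≈ 0.012.

Emit:
step_arm(increments=[[[0,0,4,25,0,0,0],[0,0,4,60,0,0,0],[0,0,4,95,0,0,0],[0,0,4,122,0,0,0],[0,0,4,138,0,0,0],[0,0,4,146,0,0,0],[0,0,4,150,0,0,0],[0,0,4,150,0,0,0]]])

```text
t: 17.25
tool_pos: [0.4986, -0.2956, 0.018]
tool_rot: [0.0, 0.985, -0.174, 0.0]
contact_force: [-0.5, 0.4, -0.4]
finger_gap: 0.0231
grasp_force: 30.0
```

Emit:
step_arm(increments=[[[0,0,0,1.5,0,0,0],[0,0,0,3,0,0,0],[0,0,0,4,0,0,0],[0,0,0,4,0,0,0]]])

```text
t: 17.65
tool_pos: [0.4985, -0.2954, 0.014]
tool_rot: [0.0, 0.985, -0.174, 0.0]
contact_force: [0.6, 0.4, 0.2]
finger_gap: 0.0233
grasp_force: 30.0
```

Emit:
step_arm(increments=[[[0,0,0,0.7,0,0,0],[0,0,0,1.4,0,0,0],[0,0,0,2,0,0,0],[0,0,0,2,0,0,0]]])

```text
t: 18.05
tool_pos: [0.4984, -0.2954, 0.0121]
tool_rot: [0.0, 0.985, -0.174, 0.0]
contact_force: [-0.4, -0.0, 3.5]
finger_gap: 0.0234
grasp_force: 30.0
```

It has touched down at 3.5 N. Now I'll release and retreat straight up.

Emit:
step_arm(increments=[[[0.5,0,0,0,0,0,0],[0.5,0,0,0,0,0,0],[0.5,0,0,0,0,0,0],[0.5,0,0,0,0,0,0],[0.5,0,0,-10,0,0,0],[0.5,0,0,-40,0,0,0],[0.5,0,0,-85,0,0,0],[0.5,0,0,-130,0,0,0]]])

```text
t: 18.85
tool_pos: [0.4979, -0.295, 0.1433]
tool_rot: [-0.0, 0.985, -0.174, -0.001]
contact_force: [0.9, -1.2, -0.5]
finger_gap: 0.0468
grasp_force: 0.0
```

Emit:
step_arm(increments=[[[0.5,-50,0,-40,0,0,0],[0.5,-80,0,-80,0,0,0],[0.5,-80,0,-80,0,0,0],[0.5,-80,0,-80,0,0,0]]])

```text
t: 19.25
tool_pos: [0.4235, -0.2686, 0.2244]
tool_rot: [0.002, 0.985, -0.174, 0.002]
contact_force: [0.2, -0.9, 0.6]
finger_gap: 0.0468
grasp_force: 0.0
```

```bash
python3 - <<'E'
from look import *
look('g',['board','tray','catch_grip','mouse','puck'])
E
```

```text
19.25 [ 0.4235 -0.2686  0.2244] [ 0.0016  0.9848 -0.1738  0.0023] 0.0467712609475342
board wrist [315. 136.] 0.74 atz [ 0.4954 -0.298   0.05  ]
board side [388. 186.] 0.91 atz [ 0.4895 -0.2254  0.05  ]
board top [472. 290.] 0.88 atz [ 0.5012 -0.2777  0.05  ]
   TRI [ 0.4974 -0.2983 -0.0051] [np.float64(0.0014394111393721525), np.float64(0.0005444752981556558), np.float64(0.0018356500423804185)]
tray wrist [ 74. 204.] 0.64 atz [0.5354 0.0023 0.    ]
tray side [388. 184.] 0.76 atz [ 0.4995 -0.2987  0.    ]
tray top [471. 290.] 0.74 atz [ 0.5003 -0.2923  0.    ]
   TRI [ 0.5012 -0.1678  0.1639] [np.float64(0.03917027663955797), np.float64(0.05679331378450376), np.float64(0.06324410007393931)]
catch_grip wrist [ 28. 224.] 0.77 atz [0.5307 0.0015 0.093 ]
catch_grip side [347. 238.] 0.83 atz [ 0.5301 -0.0031  0.093 ]
catch_grip top [314. 267.] 0.72 atz [0.5332 0.002  0.093 ]
   TRI [0.5311 0.0006 0.095 ] [np.float64(0.0009950746476071772), np.float64(0.0019029645286054188), np.float64(0.0025617608057431954)]
mouse wrist -
mouse side [292. 172.] 0.66 atz [ 0.7177 -0.2944  0.    ]
mouse top [478. 178.] 0.82 atz [ 0.7126 -0.3052  0.    ]
   TRI [ 0.7184 -0.3084 -0.0103] [np.float64(0.003642480531616553), np.float64(0.0036424805316161986)]
puck wrist -
puck side -
puck top [329. 243.] 0.73 atz [ 0.5794 -0.024   0.    ]
```

View pics/gwrist.png

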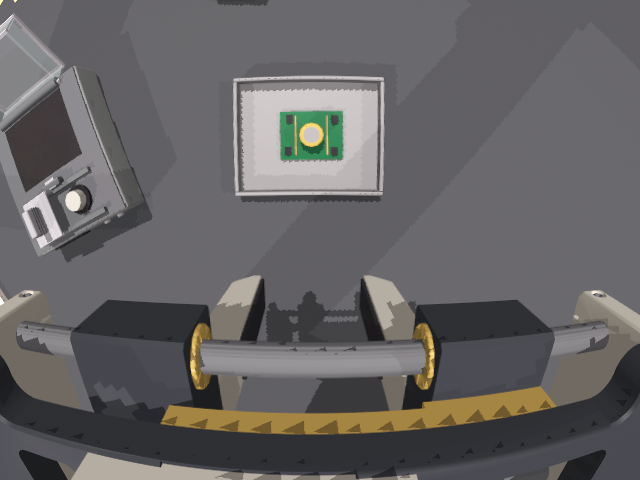

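View pics/gside.png

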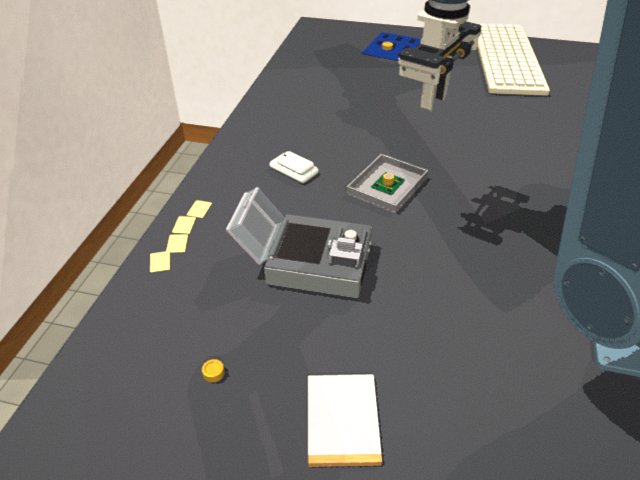

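The wrist view shows the board flat and upright inside the tray (cup at (312,135), clear of the walls) and the catch aside. The side view shows the hood open and the mouse, puck and pad unmoved. The catch stopped hard at y ≈ 0.002, which is 48 mm from the button's y of -0.046, so it reached its end stop.

```bash
python3 -c "
from plant import ctrl
print(ctrl.job_done())"
```

```text
the job is handed in; nothing more can be done
None
```

The job is handed in (the hand-in gave no verdict): the catch is fully aside, the hood is open, the board lies flat and upright in the tray, and the mouse, pad and puck were not disturbed, by the last camera check at about 19 s.

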